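# Present a tablet to the code reader

### The arm

A 7-joint arm with a two-finger parallel gripper is mounted at the origin on the work surface. World frame = base frame: x ahead of the robot, y to its left, z up, the work surface at z = 0. Lengths are in m, angles in rad, forces in N, time in s.
With the tool pointing down it reaches from about 0.425 to 0.825 m from the base axis. Payload 3.6 kg.
Tool frame: the origin (TCP) lies at the very end of the fingers, on their centre line; the grasp point (between the pads) lies 19 mm behind it; z points along the fingers, y is the direction in which the jaws open and shut (so a half turn about z gives the same grasp; the last joint's range is limited). The gripper opens to 85 mm and grips with 20 to 120 N. Pads are 22 mm wide; open, the fingers measure 114 mm over their backs; the gripper's body (76 mm by 85 mm) begins 54 mm behind the grasp point. The pads swing forward as they close: fully open they stand 13 mm farther back than shut.
Start: joints at [-1.274, 0.615, -0.013, 1.423, 0.008, 1.103, -0.04], TCP at [0.207, 0.616, 0.231] pointing down, gripper open.
Joint ranges: [-3.12, 3.12], [-0.3, 2.06], [-1.34, 1.32], [0.26, 2.42], [-1.36, 4.5], [0.01, 1.98], [-2.84, 2.84]. Speed limits (rad/s): [2.79, 2.79, 3.14, 3.14, 3.14, 3.14, 3.14].

### API

Orientations are given as a unit quaternion [w, x, y, z].
In Python, from rig import bot, vision, masks_of, spot_point gives the robot as it stands.
- The arm moves only by the tool move_arm, never from a script. Its argument "motion" is a list that holds one entry, the list of rows, each a list of 5 numbers: the shift along the tool's x, y, z in cm, then the turn about the tool's z in rad, then the closure, from -1 (fully open) to 1 (shut). A call has 1 to 8 rows; each row shifts and turns the commanded pose from where the row before left it, along the tool's axes as they then stand; what a row does not reach is not made up. A row lasts 1/10 s, in which the tool goes at most 50 mm and 8.59 degrees, less where a joint would pass 70% of its speed; a pose out of reach is approached as far as the arm can. A call with a gripper value outside its range is refused whole. The fingers move at their own pace and stop on an object; "grip_force" is the grip in N (left out, the last holds). Time passes only in rows, so rows that do not move let the fingers close. It gives the time, the measured TCP pose, the force and the opening at its end, in the units of the state.
- bot.get_state(): the state, without advancing time (a new reading comes with each control period).
- vision.grab_frame(name): name is "scene" or "side" or "wrist"; returns (picture, depth): 400x640x3 uint8, red, green, blue; 400x640 float32, m along the optical axis (not along the pixel's ray), 0 where there is no reading.
- vision.camera_model(name): a dict with "K" (3x3 intrinsics, pixels), "k1" (the pictures are not rectified: a ray, as slopes to the right and down, at radius r is drawn at 1 + k1 r^2 times it, then the intrinsics apply), "R" (3x3) and "t" (3): a world point X has camera coordinates R X + t; the wrist camera has in their place "mount" (4x4, takes a point from camera to tool coordinates, whose origin is the TCP and whose axes are the flange's). Camera axes: x right, y down, z forward; pixel columns grow to the right and rows downward; lengths in m; the calibration is good to about 2 mm. A picture is of the moment at which its call begins: read the wrist's pose just before it. camera_model takes no time and is no camera call.
- bot.close_job(): hands the job in, once; it reports no verdict.
Trained networks look in the newest picture that a camera, given by its name, has taken for a name from the list of things; names that differ only in an ending like _2 or _b are one class to them, and where a whole thing is asked for, a point or a joint stands for the part that bears it (a point fixed in the world has none). Each returns a list of dicts, best first, with "p" (0 to 1); they miss things now and then, are a little off and sometimes report something else, mostly with a low value. They report only what shows in the picture. A call takes as long as a camera call. They do not tell look-alikes from the thing itself.
- masks_of(camera, query): "region" (400x640 bool, what is visible of it) and "position" ([column, row] in pixels, amid what is visible of it).
- spot_point(camera, query): "position" ([column, row] in pixels: a listed point, or the origin of a listed thing).
The state is a dict: "time": time; "joints": joint angles; "joint_velocities": joint speeds; "joint_efforts": joint torques, N m; "tcp_pos": TCP position; "eef_rot": TCP orientation; "ft_force": force on the tool from outside, world axes, zero at the start; "ft_torque": the same for the moment, N m; "grip_width": finger opening in m.
Only numpy, scipy, OpenCV 4.12 (cv2) and the standard library are available. Lean on these libraries where they do the work, as an engineer would, in place of code of your own. Each camera call takes 0.05 s, during which the arm holds its last target.

### The job

Take the widest of the three devices, the tablet, straight up out of its slot in the plywood rack and present it to the code reader on the stand: right way up, the label on its back facing the lens squarely and centred in front of it, about 13 cm from the lens. Finish while still holding it steady there in the air; do not put it down or let go, do not bump the reader, and leave the other two devices, the small carton and the tape roll where they are.

Things in the scene. Friction and masses are not known exactly. Their poses are not given: they have to be found in the camera images.
- rack: Plywood rack fixed to the bench, 196 x 184 x 40 mm high (x, y, z); origin at the centre of its underside; turned up to 0.4 rad either way. Three slots along its y, at its x = -65, 0, +65 mm, each 12 mm wide, 168 long, 30 deep, floor 10 mm above the bench, between ribs 10 mm thick. One device stands in each, in any order.
- tablet: Tablet, widest of the three devices: grey slab 160 mm wide (own y), 120 high (z), 8 thick (x), 0.25 to 0.42 kg, upright in its slot, 90 mm showing. Origin at the centre of its lower edge, z up. Black screen on its -x side; its back, the +x side, has a white 60 x 36 mm bar label at the middle. Starts with the rack's axes. Can be gripped across the 8 mm at the middle of its top edge.
- tablet_code (a point): Centre of the label on the tablet's back, at (4, 0, 60) mm in the tablet's frame.
- tablet_sight (a point): Imaginary point 130 mm straight out from the label's centre, at (134, 0, 60) mm in the tablet's frame; it falls on the lens when the tablet is presented rightly.
- reader: Stand of the code reader, fixed to the bench: dark foot plate 130 x 130 x 14 mm, origin at the centre of its underside, and an upright post 22 mm thick up to 249 mm. It may be turned by up to 0.4 rad either way from looking straight back along the world's -x.
- reader_head: Grey box head of the reader, 60 x 64 x 50 mm, fixed on the post; origin at its centre, 255 mm above the bench. It looks along its own -x: towards the robot's side and 20 degrees below level; its y is level. A tablet rightly presented has its axes along this head's, so its top leans 20 degrees away from the reader. Head's top: 289 mm above the bench.
- reader_lens (a point): Centre of the round lens, at (-38, 0, 0) mm in the head's frame.
- scan_point (a point): Empty point in the air 130 mm in front of the lens on its line of sight, at (-168, 0, 0) mm in the head's frame, about 198 mm above the bench, where the label's centre belongs. Its axes are those of the head.
- ereader: An e-reader, bystander: like the tablet but 112 mm wide, 116 mm high, 8 mm thick, in another slot; origin at the centre of its lower edge.
- phone: A phone, bystander: like the tablet but 74 mm wide, 106 mm high, 8 mm thick, in another slot; origin at the centre of its lower edge.
- carton: Small closed cardboard carton, bystander, loose on the bench, 110 x 80 x 55 mm high; origin at the centre of its underside.
- tape: Roll of brown packing tape, bystander, loose on the bench, lying flat: outside diameter 90 mm, 48 mm high; origin at the centre of its underside.
Not all that is in view belongs to the job. What is shaped like the tablet but purple is not meant.

How it is judged:
On the way:
1. the tablet is drawn up clear of the slot in the fingers (z of tablet in the frame of rack above 0.05 m and contact force between the fingers and tablet above 0.5 N), for 0.1 s.
At the end, for the whole second after the job is handed in: Tablet held still in the fingers, touching nothing else; label's centre within 20 mm of the scan point along the line of sight and 15 mm across it, label to the lens, top up, axes within 0.14 rad of the head's; other devices, carton and tape moved under 20 mm (x of tablet_code in the frame of scan_point between -0.02 and 0.02 m and y of tablet_code in the frame of scan_point between -0.015 and 0.015 m and z of tablet_code in the frame of scan_point between -0.015 and 0.015 m and angle between the x axis of tablet and the x axis of reader_head, either way round below 0.14 rad and angle between the z axis of tablet and the z axis of reader_head, either way round below 0.14 rad and distance between tablet_sight and reader_lens below 0.06 m and angle between tablet's own z axis and vertical below 0.6 rad and height (world z) of tablet above 0.1 m and contact force between the fingers and tablet above 0.5 N and contact force between tablet and rack below 0.1 N and contact force between tablet and reader below 0.1 N and contact force between tablet and ereader below 0.1 N and contact force between tablet and phone below 0.1 N and contact force between tablet and carton below 0.1 N and contact force between tablet and tape below 0.1 N and linear speed of tablet below 0.02 m/s and distance of each of ereader, phone, carton, tape from where it was at the start of the episode below 0.02 m); the arm keeps its last pose, push and grip.
It fails at once if another device, the carton or the tape roll was shifted by more than 20 mm (distance of any of ereader, phone, carton, tape from where it was at the start of the episode above 0.02 m).
It fails at once if another device was tipped (angle between any of ereader, phone's own z axis and vertical above 0.3 rad).
It fails at once if the reader was bumped with more than 5 N (contact force between reader and anything else above 5 N).
It fails at once if the tablet was tipped over in the slot (more than 0.25 rad) or dropped (z of tablet in the frame of rack below 0.03 m and angle between tablet's own z axis and vertical above 0.25 rad).
It also fails if it takes over 37 s, if anything falls off the work surface, if the arm or the gripper's body presses on something with over 40 N, if the wrist force passes 120 N, or if a joint passes its speed limit or range.

## Working session

There is one attempt and no reset: what is moved stays moved. The work goes in short steps, Python scripts to look and compute and a tool call to move; the robot and the scene stay as the last step left them, time stands still between calls to the robot, and variables do not carry over. Pictures are saved under pics/ and viewed, and the job is handed in when it is done.

Besides the shell and the picture viewer there is one more tool, called in YAML: its name, and indented under it one key for each argument. move_arm: Moves the arm, as the interface text tells. Its arguments: {"type":"object","properties":{"motion":{"type":"array"},"grip_force":{"type":"number"}},"required":["motion"]}

```bash
ls; mkdir -p pics; python3 - <<'E'
from rig import bot, vision, masks_of, spot_point
import cv2,numpy as np
print(bot.get_state())
for n in ("scene","side"):
    p,d=vision.grab_frame(n); cv2.imwrite(f"pics/{n}0.png",p[:,:,::-1]); np.savez(f"{n}0.npz",p=p,d=d)
    m=vision.camera_model(n); print(n,m)
    for q in ("tablet","rack","reader","reader_head"):
        print(q,[(r["p"],r["position"]) for r in masks_of(n,q)][:3])
    for q in ("tablet_code","reader_lens","tablet","rack"):
        print(q,[(r["p"],r["position"]) for r in spot_point(n,q)][:3])
print(vision.camera_model("wrist"))
print(bot.get_state()["time"])
E
```

```text
pics
{'time': 0.0, 'joints': array([-1.27352194,  0.61593355, -0.01260261,  1.42494994,  0.00809606,
        1.10342931, -0.04040178]), 'joint_velocities': array([ 0.00149892,  0.00112653,  0.00051955,  0.00143371,  0.00052695,
        0.0030927 , -0.00252021]), 'joint_efforts': array([-2.27466530e-04, -4.69214022e+01,  2.59240558e-01, -1.71026981e+01,
        9.94033122e-03,  9.85561201e-03, -4.58190371e-06]), 'tcp_pos': array([0.20654022, 0.61547105, 0.23011201]), 'eef_rot': array([-1.92786224e-04,  1.61155160e-01,  9.86928180e-01, -1.32099348e-03]), 'ft_force': array([ 0.25458963,  0.16241103, -0.5916993 ]), 'ft_torque': array([-0.00857402, -0.04840707,  0.03428178]), 'grip_width': 0.08548192786791038}
scene {'K': array([[403.81711662,   0.        , 315.47509918],
       [  0.        , 403.81711662, 195.2080462 ],
       [  0.        ,   0.        ,   1.        ]]), 'k1': -0.04775402398905461, 'R': array([[ 0.01431396,  0.99988521, -0.00496796],
       [ 0.57220119, -0.01226571, -0.82002156],
       [-0.81998836,  0.00889508, -0.57231108]]), 't': array([-0.03437994, -0.18180123,  
[... 983 characters left out ...]
et_code [(0.77, [282.6, 138.9])]
reader_lens [(0.74, [420.7, 256.5])]
tablet [(0.76, [289.6, 153.9]), (0.74, [281.6, 206.0])]
rack [(0.57, [304.4, 200.6])]
{'K': array([[277.14301238,   0.        , 320.90539662],
       [  0.        , 277.14301238, 198.21753896],
       [  0.        ,   0.        ,   1.        ]]), 'k1': -0.025720491507789035, 'mount': array([[-4.48967346e-04, -9.56306032e-01, -2.92367187e-01,
         7.59560415e-02],
       [ 9.99999816e-01, -3.10373396e-04, -5.20425407e-04,
         1.30536418e-03],
       [ 4.06942959e-04, -2.92367367e-01,  9.56305996e-01,
        -1.43706805e-01],
       [ 0.00000000e+00,  0.00000000e+00,  0.00000000e+00,
         1.00000000e+00]])}
0.9
```

View pics/scene0.png

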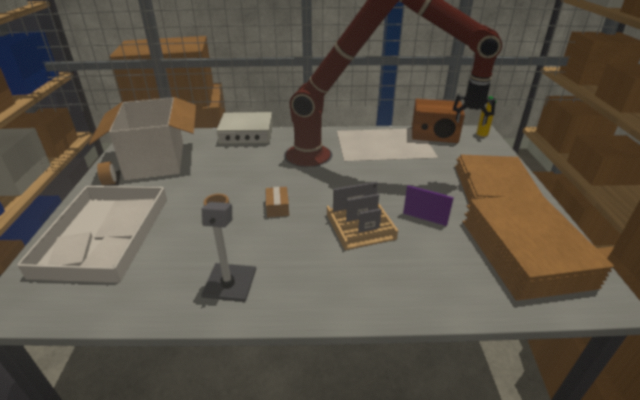

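View pics/side0.png

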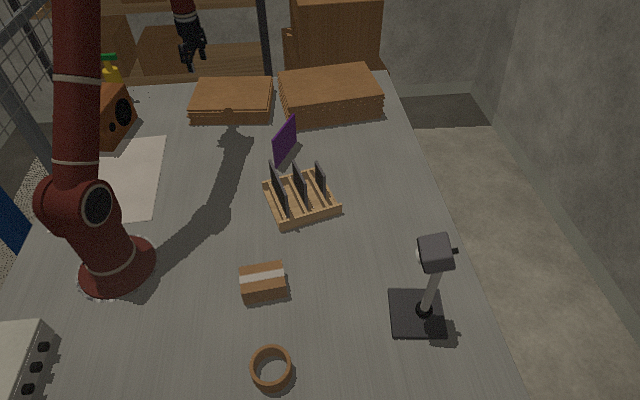

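The rack (scene ~360,230, side ~300,200) holds three devices. The tallest and widest, nearest the robot, should be the tablet, and the purple slab at (427,202) is the decoy. The reader stands at (225,215) in the scene view. Next I measure with depth.

```bash
cat > h.py <<'E'
import numpy as np,cv2
from rig import bot, vision, masks_of, spot_point
def rays(m,uv):
    uv=np.asarray(uv,float).reshape(-1,1,2)
    return cv2.undistortPoints(uv,m["K"],np.array([m["k1"],0,0,0,0.])).reshape(-1,2)
def cloud(n,d,st=None):
    m=vision.camera_model(n); h,w=d.shape
    u,v=np.meshgrid(np.arange(w),np.arange(h)); s=rays(m,np.stack([u,v],-1).reshape(-1,2)).reshape(h,w,2)
    P=np.dstack([s*d[...,None],d])
    if "R" in m: X=(P-m["t"])@m["R"]
    else:
        from scipy.spatial.transform import Rotation as Ro
        M=m["mount"]; T=P@M[:3,:3].T+M[:3,3]
        q=st["eef_rot"]; X=T@Ro.from_quat([q[1],q[2],q[3],q[0]]).as_matrix().T+st["tcp_pos"]
    X[d<=0]=np.nan
    return X
E
python3 - <<'E'
from h import *
for n,c in (("scene",(180,160,480,310)),("side",(220,90,470,350))):
    z=np.load(n+"0.npz"); X=cloud(n,z["d"])
    np.save(n+"X.npy",X)
    x0,y0,x1,y1=c
    im=cv2.resize(z["p"][y0:y1,x0:x1],None,fx=2.6 if n=="scene" else 2.2,fy=2.6 if n=="scene" else 2.2,interpolation=cv2.INTER_CUBIC)
    cv2.imwrite(f"pics/{n}_c.png",np.clip(im[:,:,::-1]*1.6,0,255).astype(np.uint8))
    pts={"scene":[(356,199),(425,206),(224,207),(217,213),(232,281),(360,235),(277,203)],"side":[(276,190),(297,180),(319,178),(283,139),(421,256),(435,240),(413,325),(264,270),(270,347)]}[n]
    for p in pts: print(n,p,np.round(np.nanmedian(X[p[1]-1:p[1]+2,p[0]-1:p[0]+2].reshape(-1,3),0),3))
E
```

```text
scene (356, 199) [0.52  0.16  0.124]
scene (425, 206) [0.476 0.407 0.06 ]
scene (224, 207) [ 0.77  -0.206  0.282]
scene (217, 213) [ 0.789 -0.221  0.278]
scene (232, 281) [ 0.785 -0.215  0.031]
scene (360, 235) [0.598 0.17  0.037]
scene (277, 203) [ 0.443 -0.107  0.056]
side (276, 190) [0.438 0.183 0.057]
side (297, 180) [0.503 0.19  0.085]
side (319, 178) [0.569 0.195 0.081]
side (283, 139) [0.469 0.4   0.078]
side (421, 256) [ 0.726 -0.239  0.268]
side (435, 240) [ 0.76  -0.213  0.279]
side (413, 325) [ 0.745 -0.262  0.014]
side (264, 270) [ 0.4   -0.095  0.055]
side (270, 347) [ 0.41  -0.29   0.047]
```

View pics/scene_c.png

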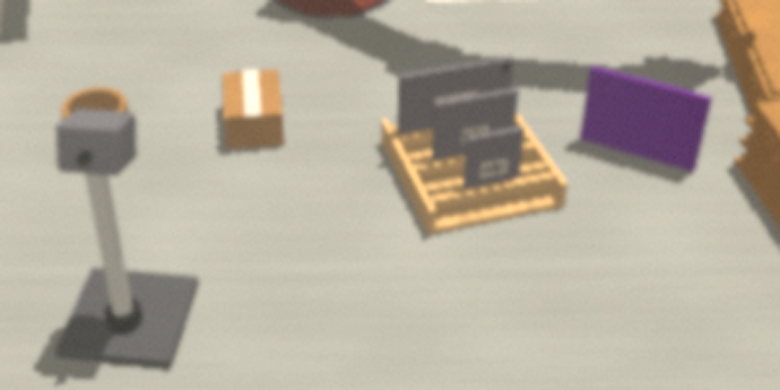

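View pics/side_c.png

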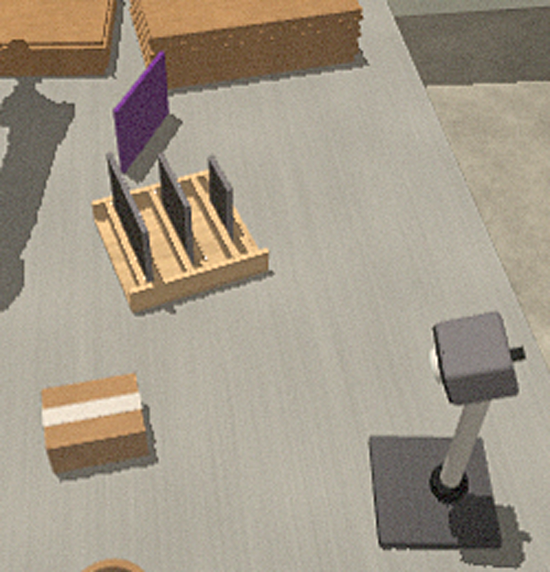

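```bash
python3 - <<'E'
from h import *
def rect(P,name):
    P=P[~np.isnan(P).any(1)]
    r=cv2.minAreaRect((P[:,:2]*1000).astype(np.float32)); print(name,len(P),"c",np.round(r[0],1),"size",np.round(r[1],1),"ang",round(r[2],2))
for n in("scene","side"):
    z=np.load(n+"0.npz");X=np.load(n+"X.npy");p=z["p"].astype(int)
    x,y,h=X[...,0],X[...,1],X[...,2]
    tan=(p[...,0]-p[...,2]>35)
    m=tan&(x>.38)&(x<.68)&(y>.02)&(y<.33)&(h>.031)&(h<.048); rect(X[m],n+" rack top")
    m=(p.max(-1)-p.min(-1)<25)&(x>.38)&(x<.68)&(y>.02)&(y<.33)&(h>.055)&(h<.15)
    P=X[m]; print("dev",len(P),np.nanmax(P[:,2]))
    # reader
    foot=(x>.65)&(x<.92)&(y>-.36)&(y<-.1)&(h>.006)&(h<.022)&(p.mean(-1)<90); rect(X[foot],n+" foot")
    hd=(x>.65)&(x<.92)&(y>-.36)&(y<-.1)&(h>.21)&(h<.32); Q=X[hd]; print("head",len(Q),Q.min(0),Q.max(0),Q.mean(0))
    po=(x>.65)&(x<.92)&(y>-.36)&(y<-.1)&(h>.03)&(h<.2); Q=X[po]; 
    for a in (.04,.08,.12,.16): 
        s=Q[(Q[:,2]>a)&(Q[:,2]<a+.03)]; print("post",a,len(s),np.round(s.mean(0),3) if len(s) else "")
E
```

```text
scene rack top 675 c [513.4 182.2] size [199.3 187.7] ang 15.3
dev 1524 0.1333676750948518
scene foot 1257 c [ 766.6 -229.2] size [129.3 132.4] ang 82.98
head 766 [ 0.72581848 -0.26461932  0.21006488] [ 0.80774925 -0.19445733  0.28836442] [ 0.78175076 -0.22631429  0.2637626 ]
post 0.04 59 [ 0.786 -0.23   0.055]
post 0.08 65 [ 0.786 -0.23   0.095]
post 0.12 63 [ 0.786 -0.23   0.134]
post 0.16 74 [ 0.787 -0.23   0.175]
side rack top 731 c [509.5 182.5] size [195.9 189.1] ang 15.14
dev 863 0.1344786992714008
side foot 2318 c [ 762.4 -228.4] size [130.1 131.2] ang 81.68
head 1364 [ 0.72161863 -0.26383224  0.22571729] [ 0.80200874 -0.19395996  0.28893908] [ 0.75523742 -0.23800829  0.26980179]
post 0.04 66 [ 0.773 -0.235  0.055]
post 0.08 64 [ 0.773 -0.236  0.094]
post 0.12 82 [ 0.773 -0.237  0.135]
post 0.16 83 [ 0.773 -0.237  0.174]
```

```bash
python3 - <<'E'
from h import *
from scipy.optimize import least_squares
from scipy.spatial.transform import Rotation as Ro
D=[]
for n in("scene","side"):
    X=np.load(n+"X.npy");x,y,h=X[...,0],X[...,1],X[...,2]
    hd=((x>.65)&(x<.92)&(y>-.36)&(y<-.1)&(h>.235)&(h<.32)).astype(np.uint8)
    hd=cv2.erode(hd,np.ones((3,3),np.uint8))>0
    D.append(X[hd]); print(n,hd.sum())
half=np.array([.03,.032,.025])
def sdf(P):
    q=abs(P)-half; return np.linalg.norm(np.maximum(q,0),axis=1)+np.minimum(q.max(1),0)
def Rm(yaw,pit=20): return (Ro.from_euler('z',yaw)*Ro.from_euler('y',-pit,degrees=True)).as_matrix()
def fit(Ds,tag):
    P=np.vstack(Ds)
    f=lambda v: sdf((P-v[:3])@Rm(v[3]))
    r=least_squares(f,[.765,-.229,.255,-.13],loss='soft_l1',f_scale=.002)
    print(tag,np.round(r.x,4),"rms",np.sqrt(np.mean(f(r.x)**2)), "lens",r.x[:3]+Rm(r.x[3])@[-.038,0,0],"scan",r.x[:3]+Rm(r.x[3])@[-.168,0,0])
fit(D,"both");fit(D[:1],"scene");fit(D[1:],"side")
E
```

```text
scene 568
side 1122
both [ 0.7641 -0.228   0.255  -0.1473] rms 0.002102078317249337 lens [ 0.72873458 -0.22272684  0.24197521] scan [ 0.60789702 -0.20480033  0.19751259]
scene [ 0.7643 -0.2304  0.2544 -0.139 ] rms 0.0026458417810965884 lens [ 0.72889673 -0.22544838  0.24140924] scan [ 0.60791569 -0.20851721  0.19694662]
side [ 0.7619 -0.2272  0.2543 -0.1402] rms 0.0015162244444931817 lens [ 0.7265838  -0.22220271  0.24134085] scan [ 0.60562275 -0.20512932  0.19687823]
```

```bash
python3 - <<'E'
from h import *
for n in("scene","side"):
    z=np.load(n+"0.npz");X=np.load(n+"X.npy");p=z["p"].astype(int)
    x,y,h=X[...,0],X[...,1],X[...,2]
    m=(p.max(-1)-p.min(-1)<30)&(h>.06)&(h<.15)&(x>.38)&(x<.68)&(y>.02)&(y<.33)
    P=X[m]
    for s in(1,-1):
        a=s*.265; c,si=np.cos(a),np.sin(a); d=P[:,:2]-[.5115,.1823]
        lx=d[:,0]*c+d[:,1]*si; ly=-d[:,0]*si+d[:,1]*c
        hist=np.histogram(lx,np.arange(-.1,.101,.005)); print(n,s,hist[0])
        if s==1:
          for t in(-.065,0,.065):
            k=abs(lx-t)<.014
            if k.sum()>10:
                A=np.polyfit(ly[k],lx[k],1); print(t,k.sum(),"lx",np.median(lx[k]),"slope",A[0],"ly",np.percentile(ly[k],[1,50,99]),"zmax",np.percentile(P[k,2],98))
E
```

```text
scene 1 [  0   0   0   0   0   2  46 390 190   1   0   0   0   0   0   0   0   0
   0  38 349 120   1   0   0   0   0   0   0   0   0   0  25 227  71   1
   0   0   0   0]
-0.065 629 lx -0.06122556314905356 slope -0.004914377372877619 ly [-0.08124916 -0.01441266  0.07641602] zmax 0.13128831945097794
0 508 lx 0.003522920572083919 slope -0.004021394490491369 ly [-0.05508073 -0.00355415  0.05449159] zmax 0.12700466996021495
0.065 324 lx 0.06830035033846574 slope -0.002474212180988265 ly [-0.03646521 -0.0017646   0.03615551] zmax 0.11727845902966008
scene -1 [ 3 14 38 33 30 34 28 35 38 28 34 40 38 43 64 84 94 77 45 40 49 32 56 39
 48 56 14  6 39 39 44 36 44 49 42 26  1  0  0  0]
side 1 [  0   0   0   0   0 210 101  43   0   0   0   0   0   0   0   0   0   0
 175  78  26   0   0   0   0   0   0   0   0   0   0 112  55  21   0   0
   0   0   0   0]
-0.065 354 lx -0.07051734539872354 slope -0.014690446470418748 ly [-0.08064786 -0.01922405  0.07765395] zmax 0.13230052573968287
0 279 lx -0.005576650119366567 slope -0.02009113797995302 ly [-0.05393574 -0.00902812  0.0558213 ] zmax 0.12816627480686157
0.065 188 lx 0.059614345752631095 slope -0.034986342626279136 ly [-0.03618152 -0.00878733  0.03535372] zmax 0.11721775381373727
side -1 [15 16 16 17 18 19 17 20 19 20 19 18 22 36 40 44 61 30 19 21 21 23 21 23
 33 21  8 24 19 19 19 20 31 19 29  0  0  0  0  0]
```

move_arm:
  motion:
    - [[-3.4,-3.2,0,0,0.3],[-3.4,-3.2,0,0,0.3],[-3.4,-3.2,0,0,0.3],[-3.4,-3.2,0,0,0.3],[-3.4,-3.2,0,0,0.3],[-3.4,-3.2,0,0,0.3],[-3.4,-3.2,0,0,0.3],[-3.4,-3.2,0,0,0.3]]
  grip_force: 60

```text
time: 1.7
tcp_pos: [0.384, 0.2854, 0.2317]
eef_rot: [0.0, 0.161, 0.987, 0.0]
ft_force: [0.7, 0.3, 1.0]
grip_width: 0.0298
```

move_arm:
  motion:
    - [[0,0,0,0.14,0.3],[0,0,0,0.14,0.3],[0,0,0,0.14,0.3],[0,0,0,0.14,0.3],[0,0,0,0.14,0.3],[0,0,0,0.14,0.3],[0,0,0,0.14,0.3]]

```text
time: 2.4
tcp_pos: [0.3833, 0.2871, 0.2315]
eef_rot: [-0.0, 0.609, 0.793, 0.0]
ft_force: [0.8, -0.3, 0.6]
grip_width: 0.0299
```

move_arm:
  motion:
    - [[-4.5,1.0,0,0,0.3],[-4.5,1.0,0,0,0.3],[-4.6,1.1,0,0,0.3],[0,0,0,0,0.3]]

```text
time: 2.8
tcp_pos: [0.4526, 0.1562, 0.2321]
eef_rot: [0.003, 0.612, 0.791, -0.0]
ft_force: [-0.8, 0.9, 0.5]
grip_width: 0.0303
```

```bash
python3 - <<'E'
from h import *
st=bot.get_state(); p,d=vision.grab_frame("wrist"); cv2.imwrite("pics/w1.png",p[:,:,::-1])
print(st["tcp_pos"],st["eef_rot"],st["joints"])
X=cloud("wrist",d,st); np.savez("w1.npz",p=p,d=d,X=X)
pi=p.astype(int); x,y,h=X[...,0],X[...,1],X[...,2]
a=.265;c,s=np.cos(a),np.sin(a); lx=(x-.5115)*c+(y-.1823)*s; ly=-(x-.5115)*s+(y-.1823)*c
for t in(-.065,0,.065):
    k=(h>.1)&(h<.15)&(abs(lx-t)<.02)&(abs(ly)<.1)
    top=k&(h>np.nanpercentile(h[k],90)-.004) if k.sum() else k
    if k.sum()>20: print(t,k.sum(),"lx",np.percentile(lx[top],[1,50,99]),"ly",np.percentile(ly[top],[.5,50,99.5]),"z",np.percentile(h[k],[50,98]),"slope",np.polyfit(ly[top],lx[top],1)[0])
E
```

```text
[0.45256315 0.15620012 0.23209343] [ 2.75729941e-03  6.12020275e-01  7.90837183e-01 -3.60392795e-04] [-0.60588298  0.35985062  0.30747396  1.90931079 -0.13119479  0.88969496
  0.01920564]
-0.065 1547 lx [-0.06935915 -0.0654112  -0.06142686] ly [-0.07784172  0.012046    0.0799917 ] z [0.13097959 0.13243312] slope -0.0037062338706620973
0 1715 lx [-0.00450528 -0.00092123  0.00350229] ly [-0.05168572  0.00809892  0.05851793] z [0.12618083 0.12822499] slope -0.0019570626736491836
0.065 1157 lx [0.06056355 0.06389793 0.06887639] ly [-0.03346679  0.00376735  0.03970692] z [0.11557979 0.11804135] slope -0.011373837847826153
```

View pics/w1.png

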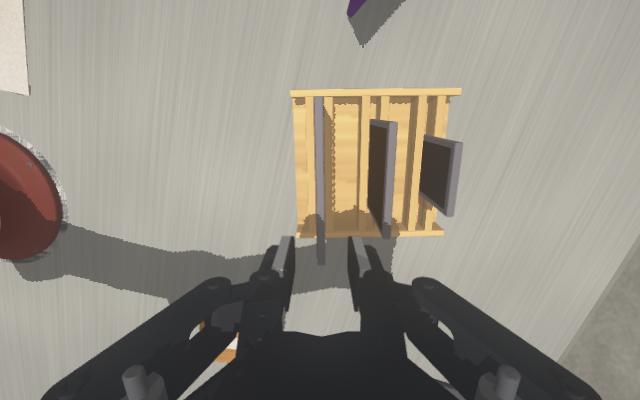

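move_arm:
  motion:
    - [[1.1,-0.2,2.0,-0.008,0.3],[0,0,2.8,0,0.3],[0,0,2.8,0,0.3],[0,0,2.2,0,0.3],[0,0,2.0,0,0.3],[0,0,1.6,0,0.3],[0,0,0,0,0.3],[0,0,0,0,0.3]]

```text
time: 3.65
tcp_pos: [0.444, 0.1752, 0.0975]
eef_rot: [-0.0, 0.603, 0.798, 0.0]
ft_force: [0.3, 0.8, 0.6]
grip_width: 0.0298
```

```bash
python3 - <<'E'
from h import *
st=bot.get_state(); p,d=vision.grab_frame("wrist"); cv2.imwrite("pics/w2.png",p[:,:,::-1])
print(st["tcp_pos"],st["eef_rot"],st["ft_force"])
p,d=vision.grab_frame("side"); cv2.imwrite("pics/s2.png",cv2.resize(p[60:260,180:440,::-1],None,fx=3,fy=3))
E
```

```text
[0.44397019 0.17515562 0.09751019] [-2.56710072e-04  6.02833194e-01  7.97867188e-01  1.57616884e-04] [0.33346114 0.77919863 0.63267284]
```

View pics/w2.png

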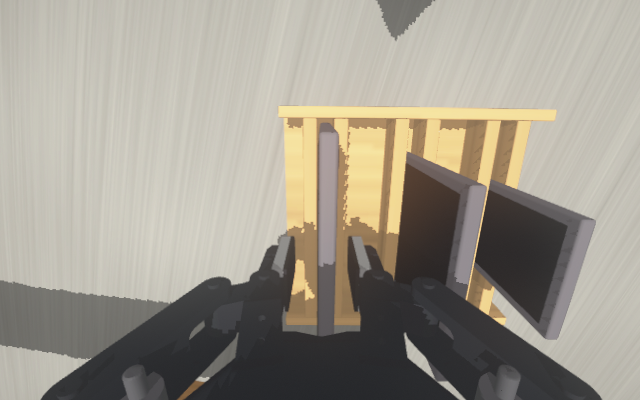

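View pics/s2.png

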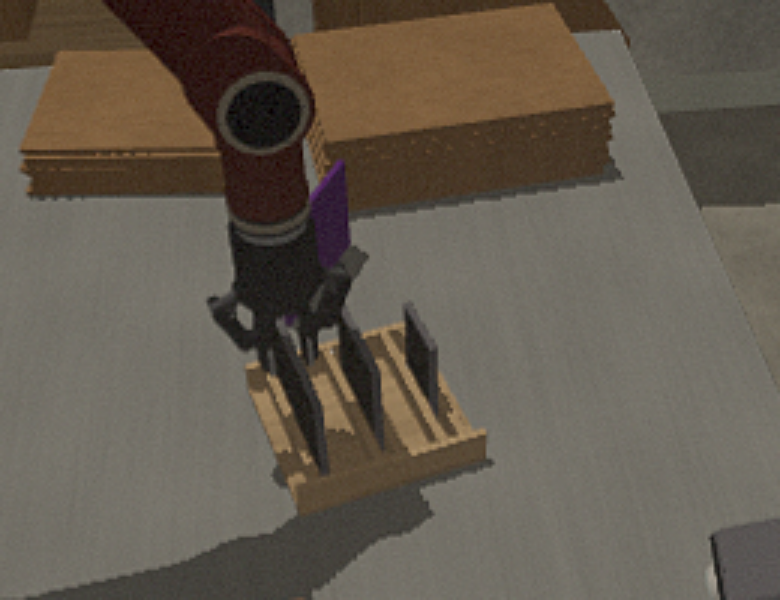

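move_arm:
  motion:
    - [[-1.0,0.15,0,0.012,0.3],[0,0,0,0,0.3],[0,0,0,0,0.3]]

```text
time: 4.05
tcp_pos: [0.4488, 0.1643, 0.0978]
eef_rot: [0.0, 0.609, 0.793, 0.0]
ft_force: [-0.2, 0.5, 0.8]
grip_width: 0.0298
```

```bash
python3 - <<'E'
from h import *
st=bot.get_state(); p,d=vision.grab_frame("wrist"); cv2.imwrite("pics/w3.png",p[:,:,::-1])
print(st["tcp_pos"],st["eef_rot"],st["joint_velocities"])
X=cloud("wrist",d,st)
x,y,h=X[...,0],X[...,1],X[...,2]
a=.265;c,s=np.cos(a),np.sin(a); lx=(x-.5115)*c+(y-.1823)*s; ly=-(x-.5115)*s+(y-.1823)*c
k=(h>.12)&(h<.14)&(abs(lx+.065)<.012)&(abs(ly)<.1)
print(k.sum(),"lx",np.percentile(lx[k],[1,50,99]),"ly",np.percentile(ly[k],[.5,50,99.5]),"z",np.percentile(h[k],[50,98]),"slope",np.polyfit(ly[k],lx[k],1)[0])
t=st["tcp_pos"];print("tcp local",(t[0]-.5115)*c+(t[1]-.1823)*s,-(t[0]-.5115)*s+(t[1]-.1823)*c)
E
```

```text
[0.44878976 0.16427294 0.09777706] [3.08403337e-04 6.08850086e-01 7.93285174e-01 3.32590807e-04] [-0.00844047  0.00377583 -0.0116056   0.00447003 -0.00282388 -0.00010575
 -0.00133944]
4476 lx [-0.06951824 -0.06533117 -0.06128961] ly [-0.02895004  0.03711921  0.08009224] z [0.13097126 0.13222486] slope -3.7154538023657226e-05
tcp local -0.06524263892443143 -0.0009733892470682216
```

move_arm:
  motion:
    - [[0,0,0,0,1],[0,0,0,0,1],[0,0,0,0,1],[0,0,0,0,1],[0,0,0,0,1]]
  grip_force: 70

```text
time: 4.6
tcp_pos: [0.4488, 0.1651, 0.0975]
eef_rot: [0.0, 0.608, 0.794, 0.001]
ft_force: [0.8, 0.8, 1.8]
grip_width: 0.0069
```

move_arm:
  motion:
    - [[0,0,-1,0,1],[0,0,-2,0,1],[0,0,-2,0,1],[0,0,-2,0,1],[0,0,-3,0,1],[0,0,-3,0,1],[0,0,-3,0,1],[0,0,0,0,1]]

```text
time: 5.4
tcp_pos: [0.4498, 0.165, 0.2606]
eef_rot: [0.002, 0.608, 0.794, 0.003]
ft_force: [0.9, 0.2, -3.4]
grip_width: 0.0068
```

```bash
python3 - <<'E'
from h import *
st=bot.get_state(); p,d=vision.grab_frame("side"); cv2.imwrite("pics/s4.png",p[:,:,::-1])
print(st)
E
```

```text
{'time': 5.4, 'joints': array([-6.28243073e-01,  3.24495537e-01,  3.11308813e-01,  1.86841607e+00,
       -1.20251935e-01,  9.60018914e-01, -9.65096875e-04]), 'joint_velocities': array([ 0.00727985,  0.05658561, -0.01754796,  0.08086703, -0.01289356,
       -0.06133119,  0.01181173]), 'joint_efforts': array([-3.66637828e-01, -3.32838285e+01,  1.95969410e+00, -1.64357829e+01,
        2.51128193e-02,  5.12651224e-01, -5.43701928e-02]), 'tcp_pos': array([0.44975097, 0.16504295, 0.26060545]), 'eef_rot': array([0.00157237, 0.60839106, 0.7936304 , 0.00293742]), 'ft_force': array([ 0.9464582 ,  0.2258495 , -3.41799525]), 'ft_torque': array([ 0.05301736, -0.13933288,  0.00294135]), 'grip_width': 0.0068373602746007464}
```

View pics/s4.png

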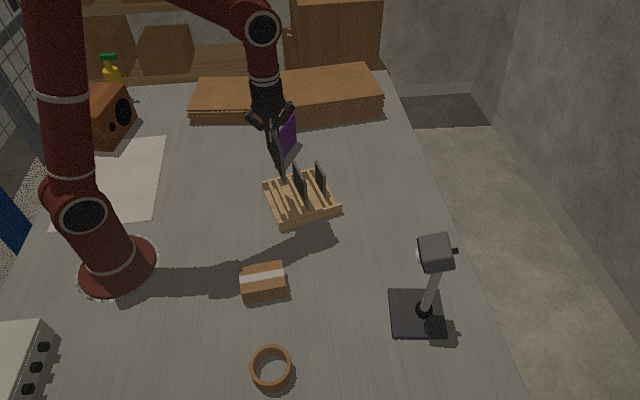

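move_arm:
  motion:
    - [[0,0,-4,0.1,1],[0,0,-4,0.1,1],[0,0,-4,0.1,1],[0,0,-4,0.1,1],[0,0,-4,0,1],[-2.8,2.8,0,0,1],[-2.8,2.8,0,0,1],[-2.8,2.8,0,0,1]]

```text
time: 6.25
tcp_pos: [0.5196, 0.0695, 0.4547]
eef_rot: [-0.002, 0.753, 0.658, -0.002]
ft_force: [0.8, 0.9, -4.0]
grip_width: 0.0071
```

move_arm:
  motion:
    - [[-2.8,2.8,0,0,1],[-2.8,2.8,0,0,1],[-2.8,2.8,0,0,1],[-2.8,2.8,0,0,1],[-2.8,2.8,0,0,1],[0,0,-3,0,1],[0,0,-3,0,1]]

```text
time: 6.95
tcp_pos: [0.6397, -0.0889, 0.5124]
eef_rot: [-0.005, 0.755, 0.656, -0.004]
ft_force: [0.2, 0.4, -2.5]
grip_width: 0.007
```

```bash
cat > st.py <<'E'
from h import *
from scipy.spatial.transform import Rotation as Ro
st=bot.get_state(); q=st["eef_rot"]; R=Ro.from_quat([q[1],q[2],q[3],q[0]]).as_matrix()
print(st["time"],"tcp",np.round(st["tcp_pos"],4),"J",np.round(st["joints"],3))
z=R[:,2]; print("tool z",np.round(z,4),"tilt deg",np.degrees(np.arccos(-z[2])),"tilt az",np.degrees(np.arctan2(z[1],z[0])),"y az",np.degrees(np.arctan2(R[1,1],R[0,1])),"tcp az",np.degrees(np.arctan2(*st["tcp_pos"][1::-1])), "grip",st["grip_width"],"F",st["ft_force"])
E
python3 st.py
```

```text
6.95 tcp [ 0.6397 -0.0889  0.5124] J [-0.089  0.578  0.505  0.772 -0.277  1.853  0.129]
tool z [-0.0114  0.002  -0.9999] tilt deg 0.6656360597565343 tilt az 169.8767442504001 y az -8.043168491706728 tcp az -7.907479733735906 grip 0.0070267718215309815 F [ 0.21957398  0.39578382 -2.45016028]
```

move_arm:
  motion:
    - [[0,0,-3,0,1],[0,0,-3,0,1],[0,0,-3,0,1]]

```text
time: 7.25
tcp_pos: [0.6289, -0.0868, 0.5678]
eef_rot: [0.004, 0.754, 0.657, 0.002]
ft_force: [0.7, -0.1, -4.9]
grip_width: 0.0072
```

```bash
python3 st.py
```

```text
7.25 tcp [ 0.6289 -0.0868  0.5678] J [ 0.064  0.56   0.114  0.593 -0.065  1.982 -0.003]
tool z [ 0.0079 -0.0028 -1.    ] tilt deg 0.480530397933976 tilt az -19.163115475901318 y az -7.873740037562997 tcp az -7.855121972944076 grip 0.00718695586791981 F [ 0.68348366 -0.13138647 -4.91604236]
```

move_arm:
  motion:
    - [[0,0,-3,0,1],[0,0,-3,0,1]]

```text
time: 7.45
tcp_pos: [0.6083, -0.0833, 0.5987]
eef_rot: [0.019, 0.753, 0.657, 0.017]
ft_force: [-0.7, 0.0, -5.0]
grip_width: 0.007
```

```bash
python3 st.py
```

```text
7.45 tcp [ 0.6083 -0.0833  0.5987] J [ 0.054  0.503  0.128  0.608 -0.069  1.982  0.   ]
tool z [ 0.0509 -0.0067 -0.9987] tilt deg 2.9399480326553027 tilt az -7.466461648646419 y az -7.753564212431126 tcp az -7.798531085021876 grip 0.007032591850293998 F [-0.71673211  0.02497908 -4.98537153]
```

The upward limit tilts the tool in exactly the direction I need. I'll carry on carefully.

move_arm:
  motion:
    - [[0,1,-3,0,1],[0,1,-3,0,1],[0,1,-3,0,1]]

```text
time: 7.75
tcp_pos: [0.6015, -0.0821, 0.6327]
eef_rot: [0.047, 0.752, 0.656, 0.04]
ft_force: [-0.3, -0.3, -4.0]
grip_width: 0.0072
```

```bash
python3 st.py
```

```text
7.75 tcp [ 0.6015 -0.0821  0.6327] J [ 0.048  0.47   0.139  0.569 -0.071  1.982 -0.   ]
tool z [ 0.1218 -0.0178 -0.9924] tilt deg 7.0733358364757795 tilt az -8.300140393873837 y az -7.768909152070409 tcp az -7.776411842449773 grip 0.007210804050744933 F [-0.30093813 -0.28233903 -4.04086794]
```

Tilt is 7.1° at azimuth -8.3°. Continuing.

move_arm:
  motion:
    - [[0,1,-3,0,1],[0,1,-3,0,1],[0,1,-3,0,1],[0,1,-3,0,1]]

```text
time: 8.15
tcp_pos: [0.5858, -0.0799, 0.6771]
eef_rot: [0.08, 0.749, 0.654, 0.07]
ft_force: [0.7, 0.2, -3.5]
grip_width: 0.0066
```

```bash
python3 st.py
```

```text
8.15 tcp [ 0.5858 -0.0799  0.6771] J [ 4.000e-02  4.210e-01  1.520e-01  5.280e-01 -7.500e-02  1.982e+00
 -1.000e-03]
tool z [ 0.2098 -0.0291 -0.9773] tilt deg 12.227971812802824 tilt az -7.890528805757081 y az -7.74182147980735 tcp az -7.770919617378654 grip 0.0066093519345906794 F [ 0.70108966  0.2172512  -3.52907887]
```

move_arm:
  motion:
    - [[0,1,-3,0,1],[0,1,-3,0,1],[0,1,-3,0,1],[0,1,-3,0,1],[0,1,-3,0,1]]

```text
time: 8.65
tcp_pos: [0.557, -0.076, 0.7322]
eef_rot: [0.121, 0.743, 0.649, 0.106]
ft_force: [-0.4, -0.4, -4.0]
grip_width: 0.0071
```

```bash
python3 st.py
```

```text
8.65 tcp [ 0.557  -0.076   0.7322] J [ 2.200e-02  3.510e-01  1.770e-01  4.890e-01 -8.000e-02  1.982e+00
 -1.000e-03]
tool z [ 0.3144 -0.0433 -0.9483] tilt deg 18.503947695940433 tilt az -7.844249217704022 y az -7.741445699392418 tcp az -7.768659240472066 grip 0.007109243457941645 F [-0.39334988 -0.39413413 -4.02419295]
```

move_arm:
  motion:
    - [[0,1,-3,0,1],[0,0,0,0,1]]

```text
time: 8.85
tcp_pos: [0.5488, -0.075, 0.7456]
eef_rot: [0.131, 0.742, 0.648, 0.114]
ft_force: [-0.6, -0.0, -3.3]
grip_width: 0.007
```

```bash
python3 st.py; python3 - <<'E'
from h import *
for n in("side","scene"):
    p,d=vision.grab_frame(n); cv2.imwrite(f"pics/{n}5.png",p[:,:,::-1])
E
```

```text
8.85 tcp [ 0.5488 -0.075   0.7456] J [ 1.700e-02  3.330e-01  1.830e-01  4.790e-01 -8.100e-02  1.983e+00
 -1.000e-03]
tool z [ 0.3395 -0.0467 -0.9394] tilt deg 20.043804696499528 tilt az -7.837609393240272 y az -7.741884299287988 tcp az -7.78497989313994 grip 0.006978335583672437 F [-0.56506316 -0.02868463 -3.26847865]
```

View pics/scene5.png

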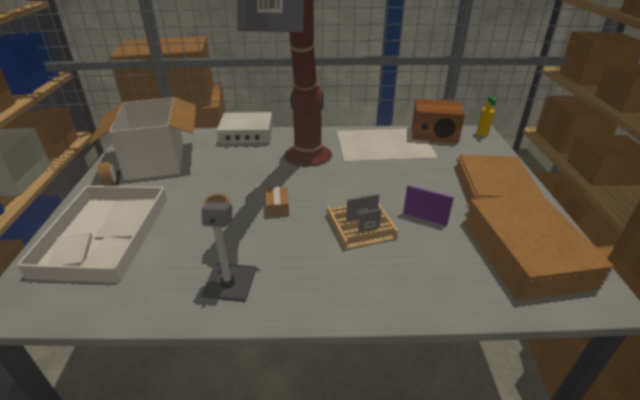

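move_arm:
  motion:
    - [[0,-1,3,0,1],[-1,-1,4,0,1],[-1,-1,4,0,1],[-1,-1,4,0,1]]

```text
time: 9.35
tcp_pos: [0.559, -0.1067, 0.584]
eef_rot: [0.128, 0.742, 0.648, 0.111]
ft_force: [1.0, -1.0, -4.1]
grip_width: 0.0067
```

```bash
python3 st.py
```

```text
9.35 tcp [ 0.559  -0.1067  0.584 ] J [ 0.018  0.187  0.184  1.181 -0.053  1.437  0.056]
tool z [ 0.3304 -0.0454 -0.9428] tilt deg 19.47986151198472 tilt az -7.819806985549447 y az -7.713563603414858 tcp az -10.806813832987816 grip 0.006746398854031955 F [ 0.95904496 -0.98130993 -4.14893828]
```

move_arm:
  motion:
    - [[-1.1,-0.9,4,0,1],[-1.1,-0.9,4,0,1],[-1.1,-0.9,4,0,1],[-1.1,-0.9,4,0,1],[-1.1,-0.9,4,0,1],[-1.1,-0.9,4,0,1],[-1.1,-0.9,3,0,1],[0,0,0,0,1]]

```text
time: 10.15
tcp_pos: [0.5754, -0.1882, 0.304]
eef_rot: [0.122, 0.744, 0.648, 0.107]
ft_force: [-0.1, -0.5, -4.3]
grip_width: 0.0071
```

move_arm:
  motion:
    - [[0,0,0,0,1],[0,0,0,0,1],[0,0,0,0,1]]

```text
time: 10.45
tcp_pos: [0.5816, -0.1867, 0.3146]
eef_rot: [0.13, 0.741, 0.648, 0.114]
ft_force: [0.2, -0.0, -4.3]
grip_width: 0.0072
```

```bash
python3 st.py;  python3 - <<'E'
from h import *
from scipy.spatial.transform import Rotation as Ro
st=bot.get_state(); q=st["eef_rot"]; R=Ro.from_quat([q[1],q[2],q[3],q[0]]).as_matrix()
L=st["tcp_pos"]+R@[0,.004,.0275]; print("label pred",L,"move tool (cm)",100*R.T@(np.array([.608,-.2065,.1975])-L))
for n in("side","scene"):
    p,d=vision.grab_frame(n); cv2.imwrite(f"pics/{n}6.png",p[:,:,::-1]); np.savez(n+"6.npz",p=p,d=d)
    m=vision.camera_model(n)
    pc=m["R"]@L+m["t"]; s=pc[:2]/pc[2]; s=s*(1+m["k1"]*(s@s)); print(n,"pred px",m["K"][:2,:2]@s+m["K"][:2,2])
    print([(r["p"],r["position"]) for r in spot_point(n,"tablet_code")])
E
```

```text
10.45 tcp [ 0.5816 -0.1867  0.3146] J [ 0.178  0.333  0.174  1.729 -0.181  0.75   0.311]
tool z [ 0.3375 -0.0462 -0.9402] tilt deg 19.918850921049152 tilt az -7.801876817669622 y az -7.642104615159904 tcp az -17.80011583897961 grip 0.007236896287937437 F [ 0.22696871 -0.00810945 -4.30853439]
label pred [ 0.59461688 -0.18850692  0.2900847 ] move tool (cm) [-1.59657428 -1.68220699  9.23953373]
side pred px [350.15950597 234.33625931]
[(0.9, [350.2, 238.9]), (0.46, [282.4, 136.7])]
scene pred px [240.30306197 168.3418616 ]
[(0.64, [244.6, 168.1]), (0.61, [425.7, 205.3])]
```

View pics/side6.png

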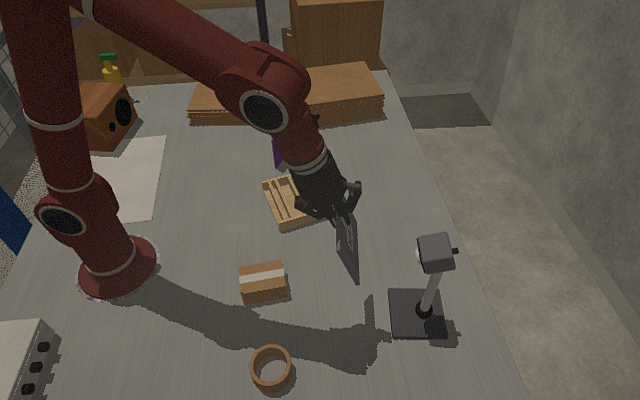

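View pics/scene6.png

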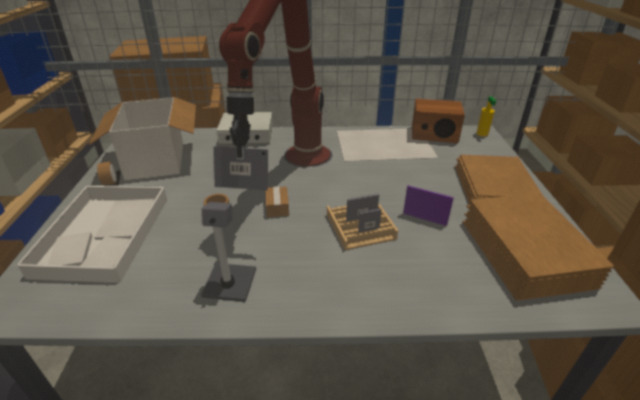

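move_arm:
  motion:
    - [[-0.4,-0.4,2.2,0,1],[-0.4,-0.4,2.2,0,1],[-0.4,-0.4,2.2,0,1],[-0.4,-0.5,1.8,0,1],[0,0,0.8,0,1],[0,0,0,0,1],[0,0,0,0,1],[0,0,0,0,1]]

```text
time: 11.45
tcp_pos: [0.5938, -0.2052, 0.2213]
eef_rot: [0.13, 0.742, 0.648, 0.113]
ft_force: [-0.5, -0.1, -3.2]
grip_width: 0.0071
```

```bash
python3 st.py; cat > fin.py <<'E'
from h import *
import sys
from scipy.optimize import least_squares
from scipy.spatial.transform import Rotation as Ro
st=bot.get_state(); q=st["eef_rot"]; R=Ro.from_quat([q[1],q[2],q[3],q[0]]).as_matrix()
L=st["tcp_pos"]+R@[0,.004,.0275]; S=np.array([.608,-.2065,.1975])
print("label pred",L,"move tool (cm)",100*R.T@(S-L))
half=np.array([.004,.08,.06])
def sdf(P):
    q=abs(P)-half; return np.linalg.norm(np.maximum(q,0),axis=1)+np.minimum(q.max(1),0)
Rt=np.column_stack([R[:,1],R[:,0],-R[:,2]])
if np.linalg.det(Rt)<0: print("det?!")
C0=L-Rt@[.004,0,0]; D=[]
for n in("side","scene"):
    p,d=vision.grab_frame(n); cv2.imwrite(f"pics/{n}{sys.argv[1]}.png",p[:,:,::-1])
    X=cloud(n,d); loc=(X-C0)@Rt
    m=(abs(loc[...,0])<.02)&(abs(loc[...,1])<.1)&(loc[...,2]>-.09)&(loc[...,2]<.025)
    m=m&~np.isnan(loc).any(-1); P=X[m]; D.append(P)
    for nm,Ds in ((n,[P]),("both",D)):
        A=np.vstack(Ds)
        f=lambda v:sdf((A-C0-v[:3])@(Ro.from_rotvec(v[3:])*Ro.from_matrix(Rt)).as_matrix())
        r=least_squares(f,np.zeros(6),loss='soft_l1',f_scale=.002)
        Rf=(Ro.from_rotvec(r.x[3:])*Ro.from_matrix(Rt)).as_matrix(); lab=C0+r.x[:3]+Rf@[.004,0,0]
        Rh=(Ro.from_euler('z',-.140)*Ro.from_euler('y',-20,degrees=True)).as_matrix()
        print(nm,len(A),"label",np.round(lab,4),"in scan frame mm",np.round(1000*Rh.T@(lab-S),1),"ang x,z",np.arccos(Rf[:,0]@Rh[:,0]),np.arccos(Rf[:,2]@Rh[:,2]),"rms",np.sqrt(np.mean(f(r.x)**2)))
    print([(r["p"],r["position"]) for r in spot_point(n,"tablet_code")][:2])
    m=vision.camera_model(n);pc=m["R"]@L+m["t"]; s=pc[:2]/pc[2]; s=s*(1+m["k1"]*(s@s)); print(n,"pred px",m["K"][:2,:2]@s+m["K"][:2,2])
E
python3 fin.py 7
```

```text
11.45 tcp [ 0.5938 -0.2052  0.2213] J [ 0.244  0.458  0.125  1.82  -0.246  0.54   0.403]
tool z [ 0.3359 -0.0465 -0.9407] tilt deg 19.825485944344447 tilt az -7.887972716943783 y az -7.6997065769651565 tcp az -19.06656240924215 grip 0.007062151655561639 F [-0.53776424 -0.11559292 -3.18660477]
label pred [ 0.60676926 -0.2070184   0.19679794] move tool (cm) [ 0.06783227  0.13201211 -0.0271118 ]
side 629 label [ 0.6047 -0.2064  0.1968] in scan frame mm [-3.3 -0.3  0.4] ang x,z 0.008654812303434107 0.006152053012565612 rms 0.000421515843732116
both 629 label [ 0.6047 -0.2064  0.1968] in scan frame mm [-3.3 -0.3  0.4] ang x,z 0.008654812303434107 0.006152053012565612 rms 0.000421515843732116
[(0.93, [358.0, 268.2])]
side pred px [355.47540797 268.29323361]
scene 1168 label [ 0.6059 -0.2081  0.1983] in scan frame mm [-1.5 -1.8  1.4] ang x,z 0.012033087770479168 0.015970224849310963 rms 0.002026022698434181
both 1797 label [ 0.6055 -0.207   0.1971] in scan frame mm [-2.4 -0.9  0.4] ang x,z 0.016731607302152757 0.01750898254623837 rms 0.001802885527758509
[(0.92, [239.1, 195.6]), (0.74, [428.4, 205.1])]
scene pred px [237.00607758 197.40882755]
```

View pics/side7.png

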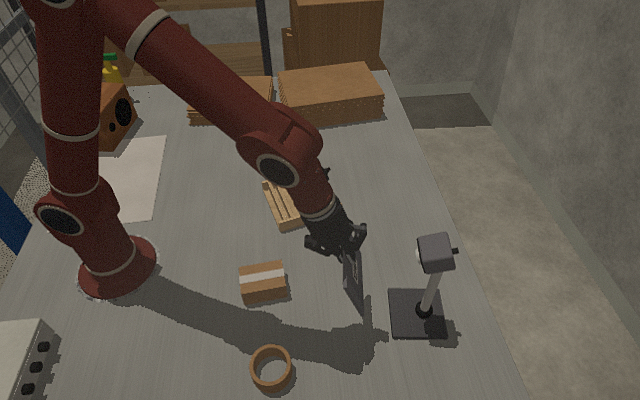

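View pics/scene7.png

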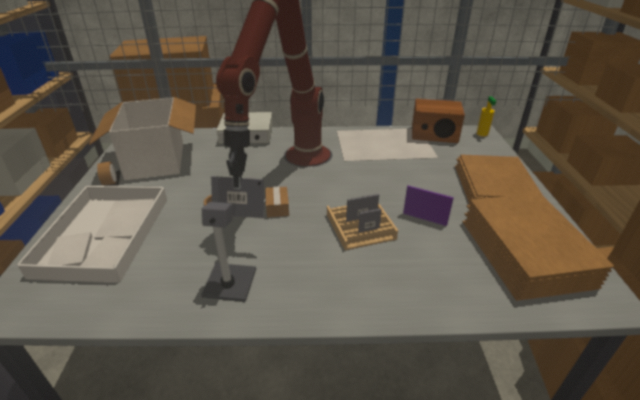

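The tablet is in front of the lens with its label facing it, at side (358,268) and scene (238,196). The fitted error is about 3 mm and 0.02 rad. I'll make one 2 mm nudge and let the arm settle, then hand in.

move_arm:
  motion:
    - [[0,0.2,0,0,1],[0,0,0,0,1],[0,0,0,0,1],[0,0,0,0,1],[0,0,0,0,1],[0,0,0,0,1]]

```text
time: 12.25
tcp_pos: [0.5947, -0.2055, 0.2203]
eef_rot: [0.129, 0.742, 0.648, 0.112]
ft_force: [-0.0, -0.5, -3.2]
grip_width: 0.0066
```

```bash
python3 st.py; python3 fin.py 8; python3 - <<'E'
from h import *
print(abs(bot.get_state()["joint_velocities"]).max())
bot.close_job()
E
```

```text
12.25 tcp [ 0.5947 -0.2055  0.2203] J [ 0.243  0.461  0.126  1.816 -0.246  0.544  0.401]
tool z [ 0.3331 -0.0459 -0.9418] tilt deg 19.645624444186254 tilt az -7.842056789795721 y az -7.7460984430946676 tcp az -19.06780861069454 grip 0.006649105747310443 F [-0.02824476 -0.5353502  -3.1847477 ]
label pred [ 0.60754521 -0.20731233  0.1957394 ] move tool (cm) [ 0.08653441  0.09132137 -0.15439075]
side 625 label [ 0.6055 -0.2066  0.1956] in scan frame mm [-2.9 -0.4 -0.9] ang x,z 0.011049280450101518 0.00958315829733985 rms 0.00040706805116978717
both 625 label [ 0.6055 -0.2066  0.1956] in scan frame mm [-2.9 -0.4 -0.9] ang x,z 0.011049280450101518 0.00958315829733985 rms 0.00040706805116978717
[(0.7, [356.2, 269.8])]
side pred px [355.83798622 268.65636606]
scene 1157 label [ 0.6071 -0.2084  0.1973] in scan frame mm [-0.7 -2.   0.1] ang x,z 0.009831990431297764 0.016479450685745016 rms 0.0019916325702370795
both 1782 label [ 0.6065 -0.2072  0.1965] in scan frame mm [-1.7 -0.9 -0.4] ang x,z 0.018408614571871745 0.018277257634962622 rms 0.0018694850400273772
[(0.96, [236.6, 199.8]), (0.72, [427.1, 203.5])]
scene pred px [236.9111122  197.85069424]
0.0022542421440620076
the job is handed in; nothing more can be done
```

I drew the tablet straight up out of its slot, presented its label to the reader and handed the job in while still holding it there, at about 12.5 s on the robot's clock. The hand-in gave no verdict.

**Tilt:** the moves only allow turning about the tool's own axis, so I could not command the 20° lean. I got it by lifting the arm until joint 6 reached its upper limit, which tips the tool outward, with the arm pointed along the reader's azimuth. I then carried it down at that tilt to the scan point.

**Last checks:**
- **Position:** the box fit to both cameras' depth put the label about 2 mm from the scan point along the line of sight and 1 mm across it. Taken singly, the cameras gave up to 3 mm along and 2 mm across. The side and scene cameras differ by 1–2 mm.
- **Angle:** the tablet's axes are within about 0.02 rad of the head's.
- **Hold:** the grip was 70 N with the fingers at about 7 mm, and the fastest joint moved at 0.002 rad/s.
- **Other things:** in the last pictures I viewed, before a final 2 mm nudge, the other devices, carton and tape looked to be where they started. I did not measure them, and I saw no contact with the reader.

**Doubt:** joint 6 read 1.982–1.983 rad during the tilting, against a stated limit of 1.98. I took this as rounding of the limit, since the arm kept moving normally and reported no fault.

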